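# Stack the specimen tray on its pins and lay in the lid

### The arm

A 6-joint arm with a two-finger parallel gripper is mounted at the origin on the work surface. World frame = base frame: x ahead of the robot, y to its left, z up, the work surface at z = 0. Lengths are in m, angles in degrees, forces in N, time in s.
With the tool pointing down it reaches from about 0.4 to 0.825 m from the base axis. Payload 7 kg.
Tool frame: the origin (TCP) lies at the very end of the fingers, on their centre line; the grasp point (between the pads) lies 19 mm behind it (grasp_offset is the x of the grasp point in the tool frame, in m); x points along the fingers, y is the direction in which the jaws open and shut, and the axes are right-handed (so a half turn about x gives the same grasp; the last joint's range is limited). The gripper opens to 88 mm and grips with 3 to 60 N. Pads are 19 mm wide; open, the fingers measure 130 mm over their backs; the gripper's body (78 mm by 193 mm) begins 47 mm behind the grasp point.
Start: joints at [-54.998, 20.546, 0.682, 0, -70.136, -16.507], TCP at [0.214, -0.64, 0.227] pointing down, gripper open.
Joint ranges: [-176.03, 176.03], [-82.01, 121.73], [-58.28, 71.71], [-173.87, 95.51], [-174.79, -0.11], [-173.66, 173.66]. Speed limits (degrees/s): [136.94, 136.94, 172.46, 180, 180, 180].

### API

Orientations are given as [roll, pitch, yaw] about the fixed x, y, z axes, in that order (R = Rz(yaw) Ry(pitch) Rx(roll)).
In Python, from plant import get_obs, snapshot, close_job, grasp_offset gives the robot as it stands.
- The arm moves only by the tool carry_out, never from a script. Its argument "series" is a list that holds one entry, the list of rows, each a list of 6 numbers: the shift along the tool's x, y, z in mm, then the turn, a rotation vector about the tool's x, y, z in degrees. A call has 1 to 10 rows; each row is the pose to reach, as a shift and turn from the pose commanded when the call began, along the tool's axes at that moment; what a row does not reach only later rows make up. A row lasts 1/8 s, in which the tool goes at most 62.5 mm and 10.7 degrees, less where a joint would pass 70% of its speed; a pose out of reach is approached as far as the arm can. A call with a gripper value outside its range is refused whole. "hand" is the gripper's target within -1 to 1 (shut at 1, half-way at 0, fully open at -1), set as the call begins (left out, the last holds). The fingers move at their own pace and stop on an object; the grip force is fixed at half the most. Time passes only in rows, so rows that repeat a pose let the fingers close. It gives the time, the measured TCP pose, the force and the opening at its end, in the units of the state.
- get_obs(): the state, without advancing time (a new reading comes with each control period).
- snapshot(name): name is "side" or "top"; returns a dict with "color" (420x560x3 uint8, red, green, blue), "fx", "fy", "cx", "cy" (pixels), "eye" and "attitude" of the camera in the world. Camera axes: x right, y down, z forward; pixel columns grow to the right and rows downward; lengths in m; the calibration is good to about 2 mm. A picture is of the moment at which its call begins. There is no depth.
- close_job(): hands the job in, once; it reports no verdict.
The state is a dict: "clock": time; "joint_pos": joint angles; "qvel": joint speeds; "tau": joint torques, N m; "tool_pos": TCP position; "orientation": TCP orientation; "force": force on the tool from outside, world axes, zero at the start; "moment": the same for the moment, N m; "opening": finger opening in m.
Only numpy, scipy, OpenCV 4.12 (cv2) and the standard library are available. Lean on these libraries where they do the work, as an engineer would, in place of code of your own. Each camera call takes 0.05 s, during which the arm holds its last target.

### The job

Put the loose specimen tray away: set it gently on the bottom tray that stands in the wooden carrier, so that all four corner pins drop fully home into the sockets and it sits level, rim on rim. Then lay the lid into the recess of the tray you stacked, flush with the rim all round. Let go of both, and do not shift the other things on the table.

Things in the scene. Friction and masses are not known exactly. Their poses are not given: they have to be found in the camera images.
- tray_mid (a point): The loose specimen tray, grey plastic, 200 mm long (its x), 60 wide (y), 0.35 kg, same turned end for end. Point: its centre, 19 mm below the rim, 28 above the pins' feet. Body 38 high, on four 9 mm corner pins, on which it stands at the start. Plain long walls, 7 mm thick: grip across the 60 mm width at mid-length. Solid 30 mm blocks at the ends; specimens between, below the recess.
- tray_pins (a point): On the loose tray: the middle of its four pins, at the height of their feet (28 mm below the tray's centre; same axes). The pins are round, 10 mm thick, 9 mm long, with flat feet, at x = +-85, y = +-18 mm. Straight above each pin the top of the end block has a square socket, 13 mm (x) by 14.5 mm (y), 12 mm deep.
- tray_recess (a point): On the loose tray: the middle of the lid's recess, at the height of the ledge the lid lies on, 5 mm below the rim, 14 above the tray's centre; same axes. The recess is 140 mm (x) by 54 mm (y), between the end blocks and the 3 mm thick rim walls; the ledge is 4 mm wide all round. A lid lying home is 31 mm (its grip point) above the tray's centre; resting on the rim, 36 mm.
- carrier: The wooden carrier, fixed to the table: a board 234 mm long (its x axis) by 82 mm wide (y) with a 24 mm high, 10 mm thick lip all round. Origin: middle of the underside, on the table, z up. A tray stacked with its pins home has its centre 74 mm above this origin; with its pins standing on the end blocks beside the sockets, 83 mm.
- carrier_floor (a point): Middle of the carrier's hollow, 8 mm up, on its floor; hollow 214 (x) by 62 mm (y). In it stands the bottom tray: just like the loose one, about 0.9 kg, lengthwise along x, rim 55 mm above the table. It is loose, and its position is not reported: up to 6 mm from this point along x, within 1 mm along y, square to the carrier. Light sliding contact on its top does not shift it.
- lid_grip (a point): The lid, dark grey plastic, 0.12 kg: a plate 136 mm long (x) by 50 wide (y), 5 thick, with a grip rib along x on its middle, 60 mm long, 12 thick, rising 24 above the plate. Point: middle of the rib, 17 mm above the lid's underside. Grip it by the rib, across the 12 mm. At the start it lies on the table, rib up. The same turned end for end.
- mushroom: Bystander: model of two mushrooms on a black base plate 80 x 120 mm, 120 mm high in all. Origin at the middle of the underside.
- jar: Bystander: glass specimen jar with a white cap, 44 mm across, 70 mm high. Origin at the middle of the underside.
- petri: Bystander: petri dish, 65 mm across, about 19 mm high. Origin at the middle of the underside.
- slidebox: Bystander: slide box 92 x 102 mm, 33 mm high. Origin at the middle of the underside.
- lens: Bystander: hand lens lying flat, 77 mm across, its handle 72 mm long. Origin at the middle of the lens, on the table.
Not all that is in view belongs to the job. Leave any green look-alike of the part that bears lid_grip alone.

How it is judged (in metres and radians):
On the way, in this order (a step that is already met when the one before it is completed fails the run):
1. the loose tray sits level on the bottom tray with all four pins home (x of tray_mid in the frame of carrier between -0.01 and 0.01 m and y of tray_mid in the frame of carrier between -0.004 and 0.004 m and z of tray_mid in the frame of carrier between 0.0715 and 0.0765 m and angle between the x axis of tray_mid and the x axis of carrier, either way round below 0.04 rad and angle between tray_mid's own z axis and vertical below 0.025 rad), for 0.2 s.
2. the lid lies flush in the stacked tray's recess (x of lid_grip in the frame of tray_mid between -0.004 and 0.004 m and y of lid_grip in the frame of tray_mid between -0.004 and 0.004 m and z of lid_grip in the frame of tray_mid between 0.0285 and 0.0332 m and angle between the x axis of lid_grip and the x axis of tray_mid, either way round below 0.06 rad and angle between lid_grip's own z axis and vertical below 0.03 rad), for 0.2 s.
At the end, for the whole second after the job is handed in: Tray pins home: centre 71.5 to 76.5 mm above the carrier's underside, within 10 mm of its middle lengthwise, 4 mm crosswise, 0.04 rad aligned, 0.025 rad level. Lid in recess: grip point 28.5 to 33.2 mm above the tray's centre, within 4 mm each way, 0.06 rad aligned, 0.03 rad level (all of step 1 and all of step 2); the robot touches nothing.
It fails at once if the tray is slammed down: more than 120 N on the carrier (contact force between carrier and anything else above 120 N).
It fails at once if another thing on the table is shifted more than 30 mm (distance of any of mushroom, jar, petri, slidebox, lens from where it was at the start of the episode above 0.03 m).
It also fails if it takes over 70 s, if anything falls off the work surface, if the arm or the gripper's body presses on something with over 40 N, if the wrist force passes 120 N, or if a joint passes its speed limit or range.

## Working session

There is one attempt and no reset: what is moved stays moved. The work goes in short steps, Python scripts to look and compute and a tool call to move; the robot and the scene stay as the last step left them, time stands still between calls to the robot, and variables do not carry over. Pictures are saved under pics/ and viewed, and the job is handed in when it is done.

Besides the shell and the picture viewer there is one more tool, called after "Request:" as name(argument=value, ...) on one line, values as JSON. carry_out: Moves the arm, as the interface text tells. Its arguments: {"type":"object","properties":{"series":{"type":"array","items":{"type":"array","items":{"type":"array","items":{"type":"number"}}}},"hand":{"type":"number"}},"required":["series"]}

```bash
ls; mkdir -p pics
python3 - <<'E'
from plant import *
import cv2
print(get_obs(), grasp_offset)
for n in ("side","top"):
    s=snapshot(n); cv2.imwrite(f"pics/{n}0.png",s["color"][:,:,::-1]); print({k:v for k,v in s.items() if k!="color"})
E
```

```text
pics
{'clock': 0.0, 'joint_pos': array([-5.49988336e+01,  2.05917633e+01,  6.31814071e-01, -1.94004471e-02,
       -7.01372097e+01, -1.65077656e+01]), 'qvel': array([-0.0409284 ,  0.02243364, -0.0168846 ,  0.14713453,  0.06371667,
       -0.12136414]), 'tau': array([-9.45727516e-04, -5.82717741e+01,  2.93057048e+01,  6.99700758e+00,
        6.83663209e-03, -1.48757731e-04]), 'tool_pos': array([ 0.21391639, -0.6396645 ,  0.22560638]), 'orientation': array([ 95.87808729,  89.90114359, 114.36488103]), 'force': array([-0.54488526, -0.45103205,  0.45169592]), 'moment': array([ 0.02849661,  0.01360013, -0.06907946]), 'opening': 0.08775703552703565} -0.0188
{'fx': 421.25411287852194, 'fy': 421.25411287852194, 'cx': 278.81005888701975, 'cy': 204.56239046222257, 'eye': array([-0.03249323,  0.62117931,  0.70545096]), 'attitude': array([-125.88265382,   -0.96833639, -136.44884598])}
{'fx': 511.1788766304275, 'fy': 511.1788766304275, 'cx': 282.72810433505714, 'cy': 217.89491555427387, 'eye': array([ 0.48292188, -0.01534946,  1.11314593]), 'attitude': array([-174.25619876,   -1.3643759 ,  -90.05562252])}
```

View pics/side0.png

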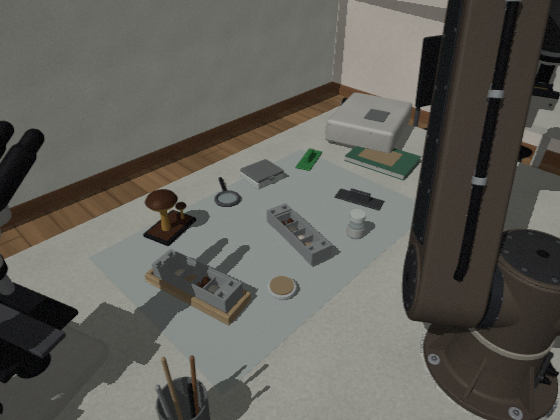

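View pics/top0.png

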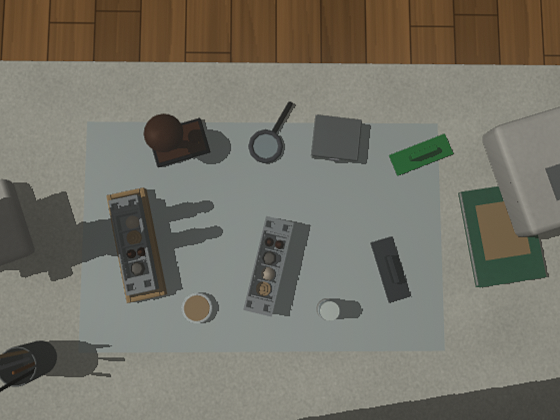

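The top view shows the carrier at about (138,245), loose tray at (275,265), dark lid at (392,270), and the green look-alike at (422,154). I'll zoom in.

```bash
cat > h.py <<'E'
import numpy as np, cv2
from scipy.spatial.transform import Rotation as R
from scipy.optimize import least_squares
from plant import *
def Rc(s): return R.from_euler('xyz',s["attitude"],degrees=True).as_matrix()
def proj(s,P):
    p=(np.atleast_2d(P)-s["eye"])@Rc(s)
    return np.c_[s["fx"]*p[:,0]/p[:,2]+s["cx"], s["fy"]*p[:,1]/p[:,2]+s["cy"]]
def ray(s,uv,z):
    uv=np.atleast_2d(uv); d=np.c_[(uv[:,0]-s["cx"])/s["fx"],(uv[:,1]-s["cy"])/s["fy"],np.ones(len(uv))]@Rc(s).T
    return s["eye"]+d*((z-s["eye"][2])/d[:,2])[:,None]
def crop(s,x0,y0,w,h,k,fn):
    c=cv2.resize(s["color"][y0:y0+h,x0:x0+w],None,fx=k,fy=k,interpolation=cv2.INTER_CUBIC)
    cv2.imwrite(fn,c[:,:,::-1])
E
python3 - <<'E'
from h import *
s=snapshot("top")
crop(s,95,180,80,130,4,"pics/tc.png"); crop(s,235,205,85,120,5,"pics/tt.png"); crop(s,360,225,60,85,6,"pics/tl.png")
c=[cv2.imread(f"pics/{n}.png") for n in("tc","tt","tl")]
o=np.zeros((600,320+425+360,3),np.uint8);x=0
for a in c: o[:a.shape[0],x:x+a.shape[1]]=a; x+=a.shape[1]
print(o.shape)
for u,z in (((138,245),.055),((275,265),.047),((392,270),.02)): print(ray(s,u,z))
E
```

```text
(600, 1105, 3)
[[0.5329245 0.2570662 0.055    ]]
[[ 0.49182304 -0.02469677  0.047     ]]
[[ 0.4812056  -0.27517121  0.02      ]]
```

View pics/tc.png

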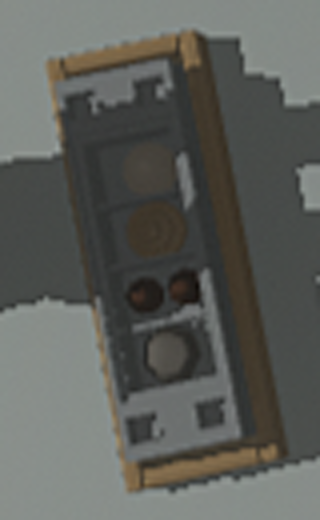

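View pics/tt.png

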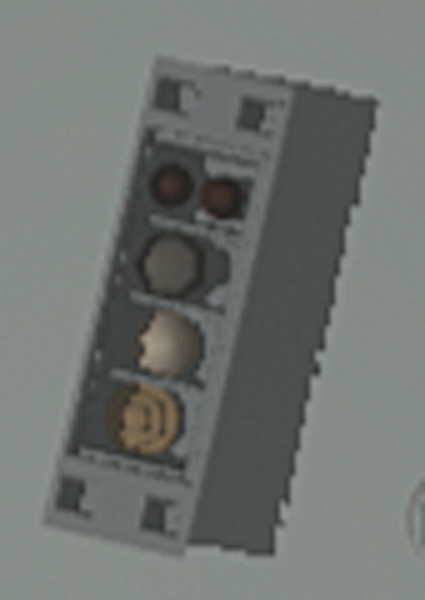

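View pics/tl.png

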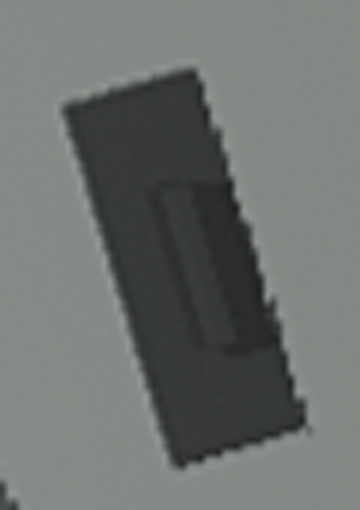

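Run:
```python
from h import *
s=snapshot("side")
crop(s,135,240,130,90,6,"pics/sc.png"); crop(s,255,195,90,75,7,"pics/st.png"); crop(s,325,180,65,35,10,"pics/sl.png")
```

```text
(no output)
```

View pics/sc.png

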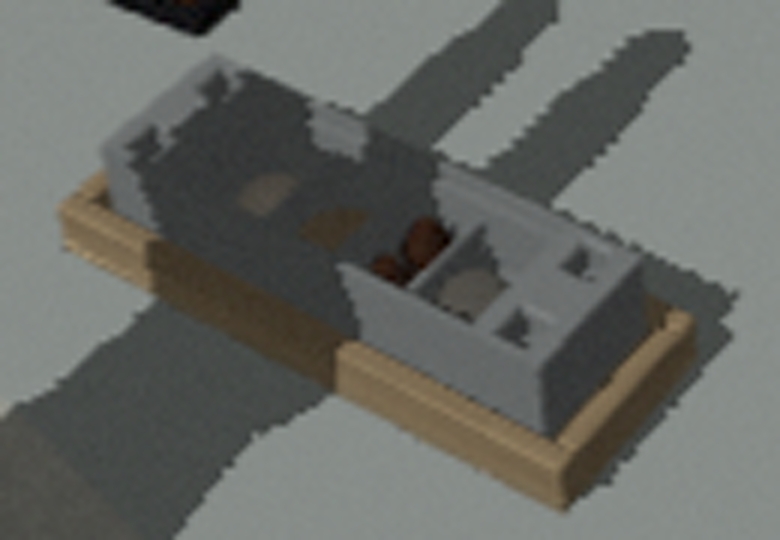

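View pics/st.png

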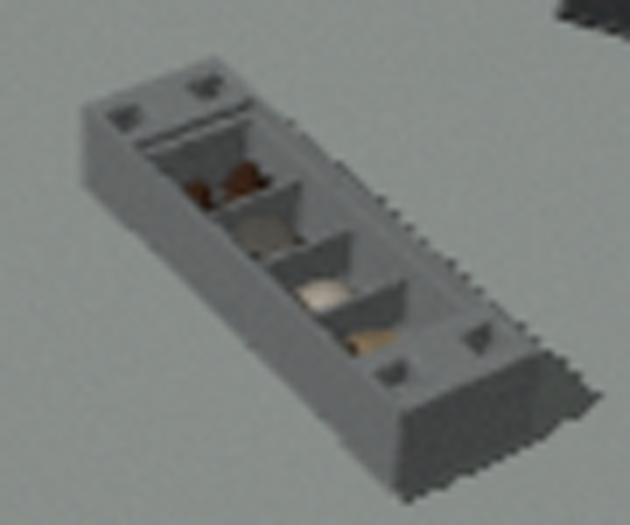

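View pics/sl.png

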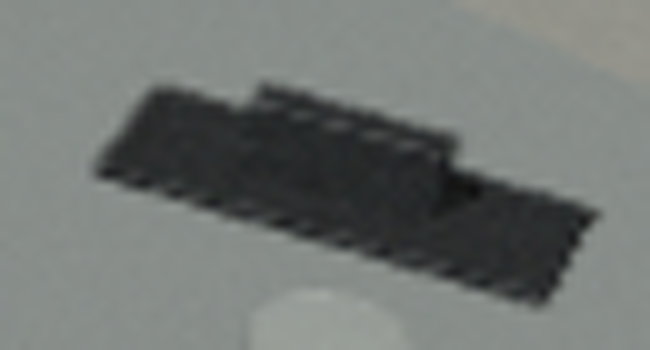

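```bash
cat > fit.py <<'E'
from h import *
def cv(pts,k,x0,y0): return (np.array(pts,float)+.5)/k-.5+[x0,y0]
def fit(obs,x0):
    # obs: list of (snap, modelpts mm, uv)
    def f(p):
        M=R.from_euler('z',p[2]).as_matrix()
        return np.concatenate([(proj(s,np.array(m)/1000@M.T+[p[0],p[1],0])-uv).ravel() for s,m,uv in obs])
    r=least_squares(f,x0,x_scale=[.01,.01,.05],loss='soft_l1'); return r.x,f(r.x)
E
cat > m.py <<'E'
from fit import *
t=snapshot("top");s=snapshot("side")
q=lambda a,b,z:[(a,b,z),(a,-b,z),(-a,-b,z),(-a,b,z)]
D={}
D['tray']=(q(100,30,47),cv([(155,57),(297,85),(185,555),(43,522)],5,235,205),q(100,30,47),cv([(85,108),(213,58),(545,348),(400,412)],7,255,195),[.49,-.025,-.2])
D['bot']=(q(100,30,55),cv([(60,88),(172,62),(243,448),(127,462)],4,95,180),q(100,30,55),cv([(103,150),(215,58),(640,258),(543,360)],6,135,240),[.53,.257,.15])
D['carr']=([(117,41,24),(-117,41,24)],cv([(48,60),(128,490)],4,95,180),[(117,41,24),(-117,41,24),(-117,-41,24),(117,41,0),(-117,41,0)],cv([(62,212),(565,460),(690,320),(65,245),(570,510)],6,135,240),[.53,.257,.15])
D['lid']=(q(68,25,4),cv([(63,105),(195,68),(308,425),(175,468)],6,360,225),[(68,25,2),(-68,25,2),(-68,-25,5),(68,-25,5)],cv([(98,172),(545,303),(598,212),(155,88)],10,325,180),[.48,-.275,.2])
for n,(a,b,c,d,x0) in D.items():
    for lab,o in (('top',[(t,a,b)]),('side',[(s,c,d)]),('both',[(t,a,b),(s,c,d)])):
        x,r=fit(o,x0); print(n,lab,x[:2].round(4),np.degrees(x[2]).round(2),r.round(1))
E
python3 m.py
```

```text
tray top [ 0.4918 -0.0116] -13.32 [ 0.3 -0.9 -0.3  0.1  0.   0.3  0.   0.2]
tray side [ 0.4901 -0.0127] -13.28 [-0.5 -0.3  0.2 -0.2 -0.1  0.2  0.3  0.2]
tray both [ 0.491  -0.0121] -13.28 [ 0.4 -0.5 -0.1  0.4  0.2  0.7  0.2  0.6 -0.9 -0.4 -0.2 -0.3 -0.6  0.1
 -0.2  0.2]
bot top [0.5318 0.2689] 11.7 [-0.3 -0.5  0.4  0.3  0.  -1.  -0.1  1.6]
bot side [0.5328 0.2688] 12.89 [-0.6 -0.4 -0.3 -0.7  1.  -0.3  0.   1.5]
bot both [0.5323 0.269 ] 12.19 [-0.7 -0.5 -0.1  0.   0.4 -1.5  0.3  1.4 -0.2 -0.6  0.3 -0.8  0.9  0.3
 -0.4  2.1]
carr top [0.5371 0.2699] 12.2 [-0.1 -0.4  0.1  0.4]
carr side [0.5366 0.2676] 12.82 [-1.1 -1.6 -0.1  1.   1.8 -1.8  0.2  0.4 -0.3  0.3]
carr both [0.5368 0.2683] 12.67 [ 0.3 -0.   1.3  0.6 -1.4 -1.6 -0.5  1.2  1.5 -1.6 -0.1  0.5 -0.7  0.6]
lid top [ 0.4837 -0.2756] 16.36 [ 0.1 -0.1 -0.2 -0.3 -0.   0.5  0.2 -0.1]
lid side [ 0.4819 -0.2766] 16.12 [-0.3  0.2  0.2  0.5 -0.  -0.3  0.1 -0.5]
lid both [ 0.483  -0.2759] 16.28 [ 0.3  0.2  0.  -0.   0.1  0.8  0.3  0.3 -0.8  0.2 -0.3  0.4 -0.5 -0.4
 -0.3 -0.5]
```

```bash
cat > ov.py <<'E'
from fit import *
def rect(a,b,z,cx=0,cy=0): return [(cx+a,cy+b,z),(cx+a,cy-b,z),(cx-a,cy-b,z),(cx-a,cy+b,z)]
def tray(zr): return [rect(100,30,zr)]+[rect(6.5,7.25,zr,x,y) for x in(-85,85) for y in (-18,18)]+[rect(70,27,zr)]
carr=[rect(117,41,24),rect(107,31,24),rect(117,41,0)]
def draw(s,items,box,k,fn):
    x0,y0,w,h=box
    c=cv2.resize(s["color"][y0:y0+h,x0:x0+w],None,fx=k,fy=k,interpolation=cv2.INTER_CUBIC)[:,:,::-1].copy()
    for p,polys,col in items:
        M=R.from_euler('z',p[2],degrees=True).as_matrix()
        for m in polys:
            uv=(proj(s,np.array(m)/1000@M.T+[p[0],p[1],p[3] if len(p)>3 else 0])-[x0,y0]+.5)*k-.5
            cv2.polylines(c,[np.round(uv*8).astype(np.int32)],True,col,1,cv2.LINE_AA,3)
    cv2.imwrite(fn,c)
E
cat > o1.py <<'E'
from ov import *
import sys
t=snapshot("top");s=snapshot("side")
pb=eval(sys.argv[1]);pc=eval(sys.argv[2]);n=sys.argv[3]
it=[(pb,tray(55),(0,0,255)),(pc,carr,(0,255,0))]
draw(t,it,(95,180,80,130),4.5,f"pics/oa.png");draw(s,it,(135,240,115,90),5,f"pics/ob.png")
a,b=cv2.imread("pics/oa.png"),cv2.imread("pics/ob.png")
o=np.zeros((600,800,3),np.uint8);o[:a.shape[0],:a.shape[1]]=a[:600];w=min(440,b.shape[1]);o[:b.shape[0],a.shape[1]:]=b[:,60:60+440] if 0 else cv2.resize(b,(440,b.shape[0]*440//b.shape[1]))[:0] if 0 else 0
cv2.imwrite(f"pics/{n}_t.png",a);cv2.imwrite(f"pics/{n}_s.png",b)
E
python3 o1.py "[.5323,.269,12.2]" "[.537,.2685,12.4]" c1
```

```text
(no output)
```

View pics/c1_t.png

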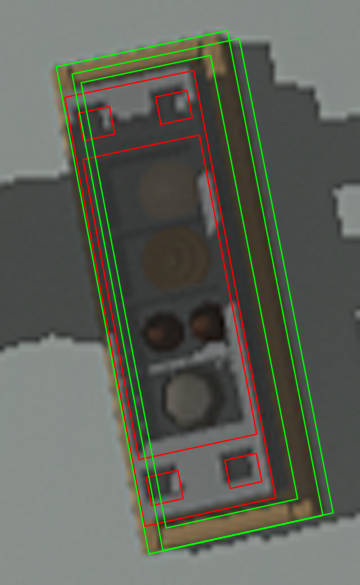

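View pics/c1_s.png

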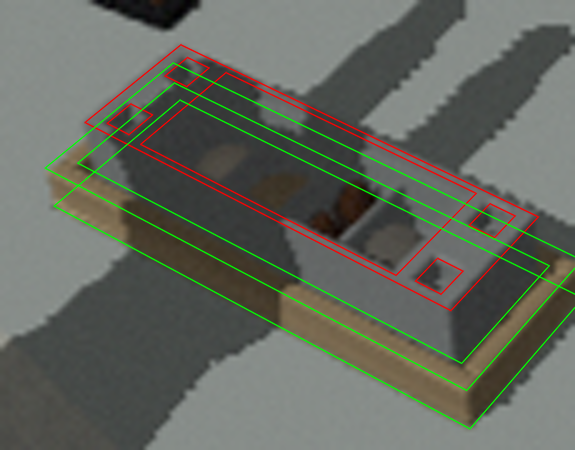

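Run:
```python
from h import *
t=snapshot("top");s=snapshot("side")
def cc(s,x0,y0,w,h,k):
    c=cv2.resize(s["color"][y0:y0+h,x0:x0+w],None,fx=k,fy=k,interpolation=cv2.INTER_CUBIC)
    return cv2.convertScaleAbs(c,alpha=1.6,beta=0)
a=cc(t,100,185,50,36,10);b=cc(t,115,270,55,40,10)
o=np.zeros((400,1050,3),np.uint8)
cv2.imwrite("pics/z1.png",a[:,:,::-1]);cv2.imwrite("pics/z2.png",b[:,:,::-1])
cv2.imwrite("pics/z3.png",cc(s,145,240,55,45,10)[:,:,::-1]);cv2.imwrite("pics/z4.png",cc(s,205,270,60,60,10)[:,:,::-1])
```

```text
(no output)
```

View pics/z1.png

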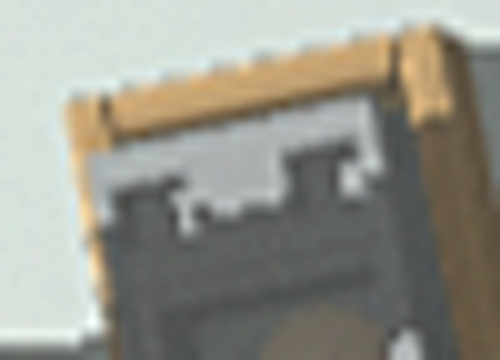

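View pics/z2.png

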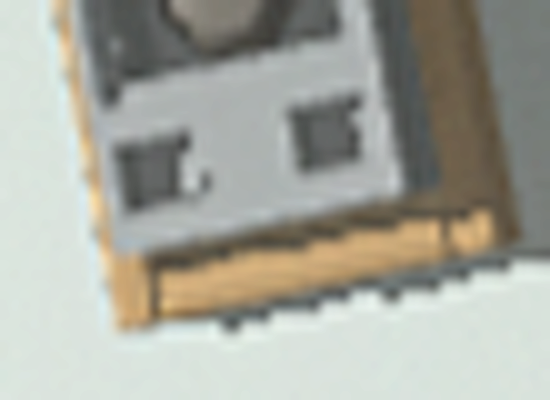

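View pics/z3.png

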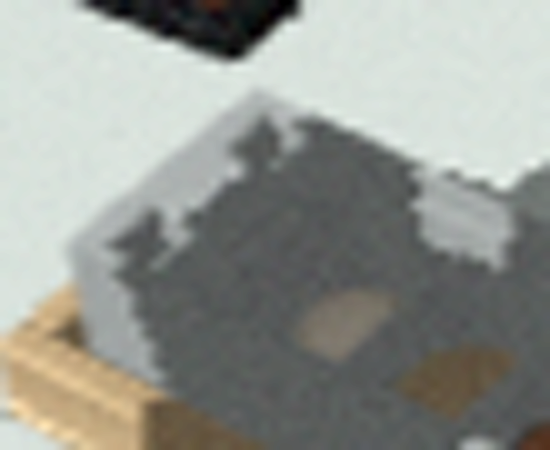

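View pics/z4.png

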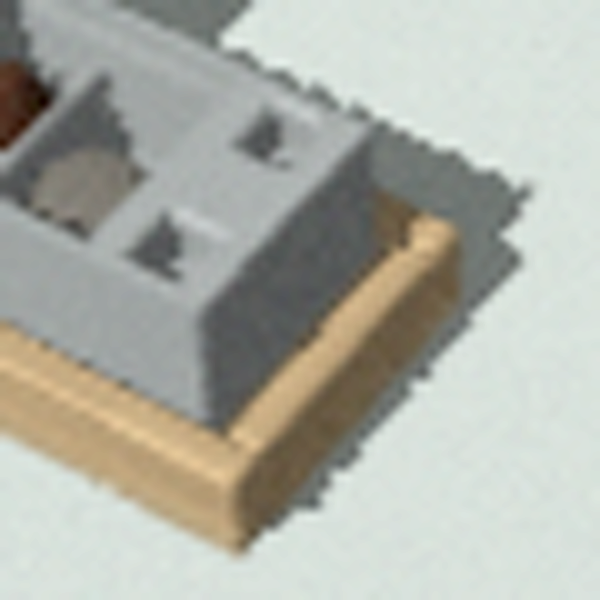

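```bash
cat > m2.py <<'E'
from fit import *
t=snapshot("top");s=snapshot("side")
q=lambda a,b,z:[(a,b,z),(a,-b,z),(-a,-b,z),(-a,b,z)]
bt=np.r_[cv([(90,155),(372,97)],10,100,185),cv([(405,190),(118,257)],10,115,270)]
bs=np.r_[cv([(72,248),(258,92)],10,145,240),cv([(370,125),(203,308)],10,205,270)]
ct=np.r_[cv([(68,103),(440,30)],10,100,185),cv([(492,242),(118,328)],10,115,270)]
cs=np.r_[cv([(5,345)],10,145,240),cv([(238,470),(462,235),(240,553)],10,205,270)]
cm=[(117,41,24),(-117,41,24),(-117,-41,24),(-117,41,0)]
for n,a,b,c,d in (('bot',q(100,30,55),bt,q(100,30,55),bs),('carr',q(117,41,24),ct,cm,cs)):
  for lab,o in (('top',[(t,a,b)]),('side',[(s,c,d)]),('both',[(t,a,b),(s,c,d)])):
    x,r=fit(o,[.53,.26,.2]); print(n,lab,x[:2].round(4),np.degrees(x[2]).round(2),r.round(1))
E
python3 m2.py; python3 o1.py "[.5323,.2695,12.0]" "[.537,.2685,12.0]" c2
```

```text
bot top [0.5348 0.2702] 12.31 [-0.3 -0.   0.2 -0.3  0.3  0.3 -0.2  0. ]
bot side [0.5335 0.2684] 12.82 [-0.6 -0.4 -0.2 -0.4  0.6  0.   0.1  0.5]
bot both [0.5342 0.2693] 12.54 [-0.1  0.3  0.4 -0.   0.9  0.5  0.5  0.3 -1.  -0.5 -0.5 -0.5 -0.   0.2
 -0.7  0.7]
carr top [0.5364 0.2715] 12.17 [-0.5 -0.4  0.3 -1.   0.9  0.7 -0.5  0.5]
carr side [0.5363 0.2675] 12.15 [-0.9 -1.2 -0.1  1.1  0.6 -1.4  0.3  0.5]
carr both [0.536 0.27 ] 12.52 [-0.1  0.   0.6 -0.8  1.9  0.7  0.6  0.7 -1.9 -0.3 -0.6  1.7 -0.  -1.
 -0.2  1.1]
```

```bash
cat > mv.py <<'E'
from h import *
import sys
def cur():
    o=get_obs(); return o, np.array(o["tool_pos"]), R.from_euler('xyz',o["orientation"],degrees=True).as_matrix()
def target(yaw,R0):
    # tool x down, tool y along direction yaw(deg of tool y axis) choose nearer half-turn
    best=None
    for a in (yaw,yaw+180):
        y=np.array([np.cos(np.radians(a)),np.sin(np.radians(a)),0]);x=np.array([0,0,-1.]);M=np.c_[x,y,np.cross(x,y)]
        rv=R.from_matrix(R0.T@M).as_rotvec(degrees=True)
        if best is None or np.linalg.norm(rv)<np.linalg.norm(best[0]): best=(rv,M)
    return best
def rel(P,yaw,p0=None,R0=None):
    o,p,M=cur(); p0=p if p0 is None else p0; R0=M if R0 is None else R0
    return (R0.T@(np.array(P)-p0)*1000).round(1), target(yaw,R0)[0].round(2)
E
python3 - <<'E'
from mv import *
o,p,M=cur(); print(M.round(4), o["joint_pos"],o["clock"],p)
for y in (-13.3+90,12.3+90,16.25+90): print(y,target(y,M)[0])
print(rel([.491,-.0121,.2],76.7))
E
```

```text
[[ 0.000e+00 -3.172e-01  9.484e-01]
 [-0.000e+00  9.484e-01  3.172e-01]
 [-1.000e+00 -1.000e-04  0.000e+00]] [-5.49992469e+01  2.05423707e+01  6.80552171e-01 -5.18462929e-04
 -7.01346863e+01 -1.65065724e+01] 0.7 [ 0.21408568 -0.6401187   0.22659397]
76.7 [3.17940044e+01 2.31423501e-03 2.72442029e-03]
102.3 [6.19400446e+00 1.63279997e-03 3.13044787e-03]
106.25 [2.24400446e+00 1.52329943e-03 3.18351296e-03]
(array([ 26.6, 507.7, 461.8]), array([31.79,  0.  ,  0.  ]))
```

Request:
carry_out(series=[[[0, 60, 55, 4, 0, 0], [0, 115, 105, 8, 0, 0], [0, 170, 155, 12, 0, 0], [0, 225, 205, 16, 0, 0], [0, 280, 255, 20, 0, 0], [0, 330, 300, 24, 0, 0], [0, 380, 345, 27, 0, 0], [0, 430, 390, 30, 0, 0], [0, 475, 432, 31.8, 0, 0], [0, 508, 462, 31.8, 0, 0]]], hand=-1)

```text
clock: 1.95
tool_pos: [0.4667, -0.0661, 0.2272]
orientation: [22.2, 89.9, 8.9]
force: [1.3, -0.9, -0.8]
opening: 0.0877
```

Run:
```python
from mv import *
o,p,M=cur(); print(p,o["joint_pos"],o["force"]); print(rel([.491,-.0121,.10],76.7))
```

```text
[ 0.46670216 -0.06608525  0.22719947] [ 1.59607075e+01  8.96425096e-01 -2.39940326e+01  1.17980079e-02
 -6.50228034e+01 -1.19270756e+02] [ 1.27404266 -0.91933762 -0.75551621]
(array([127.2,  58.1,  11. ]), array([-0.01,  0.08, -0.03]))
```

Request:
carry_out(series=[[[30, 30, 6, 0, 0, 0], [60, 58, 11, 0, 0, 0], [100, 58, 11, 0, 0, 0], [127, 58, 11, 0, 0, 0], [127, 58, 11, 0, 0, 0]]])

```text
clock: 2.58
tool_pos: [0.4888, -0.0146, 0.0981]
orientation: [-147.7, 89.8, -161.0]
force: [0.2, 0.3, 0.5]
opening: 0.0876
```

Run:
```python
from mv import *
o,p,M=cur(); print(p,o["force"]); print(rel([.491,-.0121,.013],76.7))
t=snapshot("top");crop(t,180,170,180,180,4,"pics/g1.png")
s=snapshot("side");crop(s,220,150,140,130,5,"pics/g1s.png")
```

```text
[ 0.4888471  -0.01461266  0.09806339] [0.18280468 0.33052066 0.48511992]
(array([85.1,  3.1,  1.8]), array([-0.  , -0.19,  0.12]))
```

View pics/g1s.png

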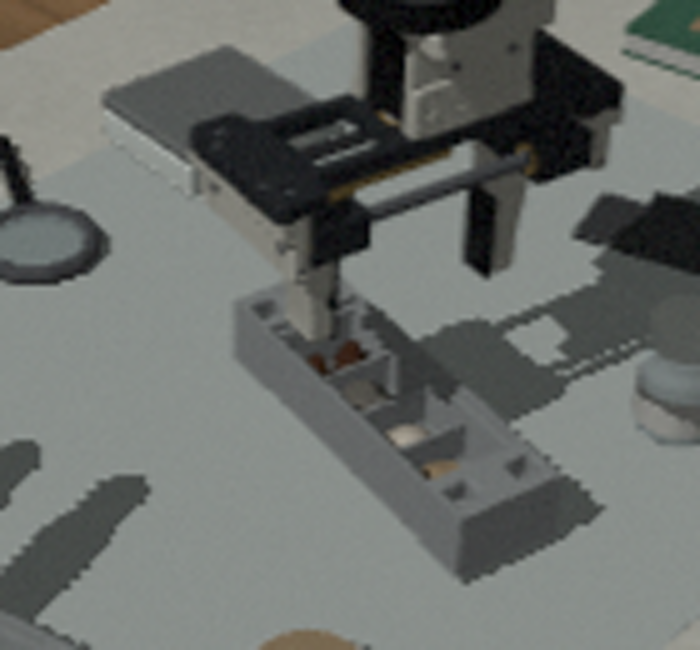

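Fingers straddle the tray's mid-length (side crop, fingers at about (310,310) and (490,250), tray centre ~ (370,390) below); descend.

Request:
carry_out(series=[[[0, 3, 2, 0, -0.2, 0.1], [30, 3, 2, 0, -0.2, 0.1], [60, 3, 2, 0, -0.2, 0.1], [75, 3, 2, 0, -0.2, 0.1], [83, 3, 2, 0, -0.2, 0.1], [83, 3, 2, 0, -0.2, 0.1], [83, 3, 2, 0, -0.2, 0.1]]])

```text
clock: 3.55
tool_pos: [0.4935, -0.0116, 0.0175]
orientation: [27.7, 89.7, 14.4]
force: [0.3, 0.0, 0.6]
opening: 0.0872
```

Run:
```python
from mv import *
o,p,M=cur(); print(p,o["force"]); print(rel([.491,-.0121,.013],76.7))
s=snapshot("side");crop(s,220,150,140,130,5,"pics/g2s.png")
```

```text
[ 0.49352559 -0.01160289  0.01745179] [0.25613223 0.04903857 0.58726101]
(array([ 4.4, -1.1, -2.4]), array([-0.  ,  0.28, -0.15]))
```

View pics/g2s.png

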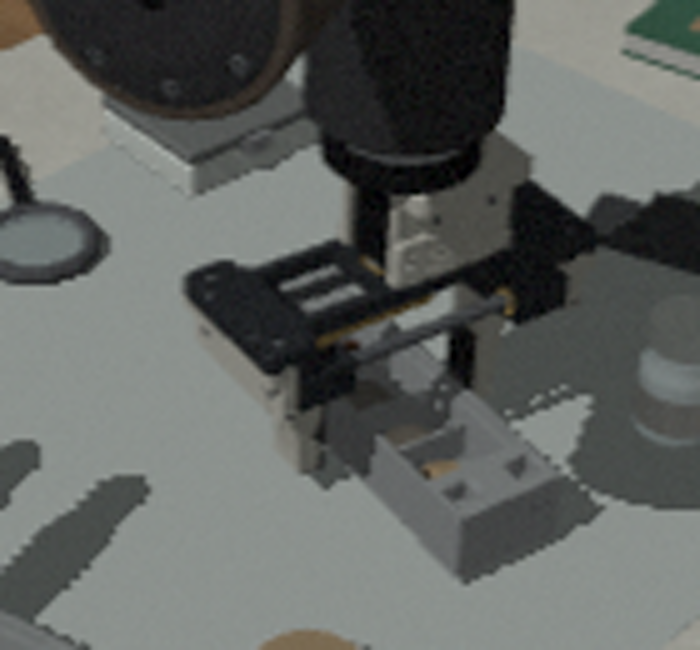

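Request:
carry_out(series=[[[4, -1, -2, 0, 0.2, -0.1], [4, -1, -2, 0, 0.2, -0.1]]])

```text
clock: 3.85
tool_pos: [0.4904, -0.0124, 0.0125]
orientation: [-158.7, 90.0, -172.1]
force: [0.1, -0.4, -0.5]
opening: 0.088
```

Request:
carry_out(series=[[[0, 0, 0, 0, 0, 0], [0, 0, 0, 0, 0, 0], [0, 0, 0, 0, 0, 0], [0, 0, 0, 0, 0, 0], [0, 0, 0, 0, 0, 0], [0, 0, 0, 0, 0, 0], [0, 0, 0, 0, 0, 0], [0, 0, 0, 0, 0, 0]]], hand=1)

```text
clock: 4.85
tool_pos: [0.4908, -0.0122, 0.0126]
orientation: [38.8, 90.0, 25.5]
force: [1.0, 0.8, 0.5]
opening: 0.0597
```

Run:
```python
from mv import *
o,p,M=cur(); print(p,o["force"],o["opening"]); print(M.round(4),rel([.491,-.0121,.2],76.7))
```

```text
[ 0.49077353 -0.01223461  0.01260582] [1.00282186 0.82108567 0.52639948] 0.059727327751649975
[[ 3.000e-04  2.302e-01  9.732e-01]
 [ 1.000e-04  9.732e-01 -2.302e-01]
 [-1.000e+00  2.000e-04  2.000e-04]] (array([-187.4,    0.2,    0.2]), array([-0.01,  0.01, -0.01]))
```

Request:
carry_out(series=[[[-10, 0, 0, 0, 0, 0], [-40, 0, 0, 0, 0, 0], [-80, 0, 0, 0, 0, 0], [-120, 0, 0, 0, 0, 0], [-150, 0, 0, 0, 0, 0], [-150, 0, 0, 0, 0, 0]]])

```text
clock: 5.6
tool_pos: [0.4915, -0.0121, 0.1649]
orientation: [32.7, 89.7, 19.4]
force: [0.0, 0.6, -5.2]
opening: 0.0597
```

Run:
```python
from mv import *
o,p,M=cur(); print(p,o["force"],o["opening"]); print(rel([.534,.2695,.16],102.3))
```

```text
[ 0.49154067 -0.01210581  0.16486827] [ 0.03397119  0.63973145 -5.17929381] 0.05971468272312807
(array([  5.5, 283.8, -23.5]), array([-25.6 ,   0.24,  -0.09]))
```

Request:
carry_out(series=[[[0, 20, -2, -2, 0, 0], [0, 55, -5, -5, 0, 0], [0, 95, -8, -9, 0, 0], [0, 140, -12, -13, 0, 0], [0, 185, -15, -17, 0, 0], [0, 225, -19, -21, 0, 0], [0, 260, -22, -24, 0, 0], [0, 278, -23, -25.6, 0, 0], [0, 284, -23.5, -25.6, 0, 0], [0, 284, -23.5, -25.6, 0, 0]]])

```text
clock: 6.85
tool_pos: [0.5327, 0.2688, 0.1618]
orientation: [-154.2, 89.9, -142.0]
force: [-0.2, 0.1, -3.8]
opening: 0.0596
```

Request:
carry_out(series=[[[20, 0, 0, 0, 0, 0], [40, 0, 0, 0, 0, 0], [50, 0, 0, 0, 0, 0], [55, 0, 0, 0, 0, 0], [55, 0, 0, 0, 0, 0], [55, 0, 0, 0, 0, 0]]])

```text
clock: 7.6
tool_pos: [0.5335, 0.2697, 0.1083]
orientation: [24.1, 89.9, 36.4]
force: [0.3, -0.3, -3.4]
opening: 0.06
```

Run:
```python
from mv import *
from ov import *
o,p,M=cur(); print(p,o["force"],o["opening"]); print(rel([.534,.2695,.1],102.3))
s=snapshot("side");t=snapshot("top")
yaw=np.degrees(np.arctan2(M[1,1],M[0,1]))-90; print(yaw)
it=[((p[0],p[1],yaw,p[2]+.0154-.028),tray(47),(0,0,255)),((.5342,.2693,12.3),tray(55),(0,255,0))]
draw(t,it,(80,160,130,150),4,"pics/p1t.png"); draw(s,it,(130,180,140,150),4,"pics/p1s.png")
```

```text
[0.53351213 0.269671   0.10826614] [ 0.27115772 -0.2831666  -3.42322966] 0.05997311606556545
(array([ 8.3, -0.3,  0.4]), array([-0.  ,  0.06, -0.03]))
12.295427260717233
```

View pics/p1t.png

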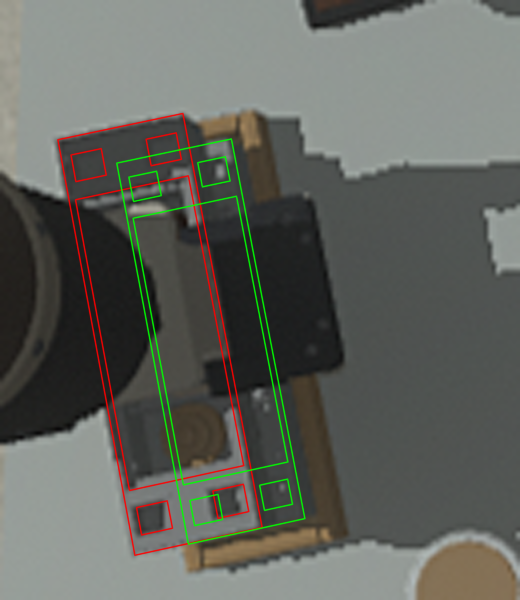

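View pics/p1s.png

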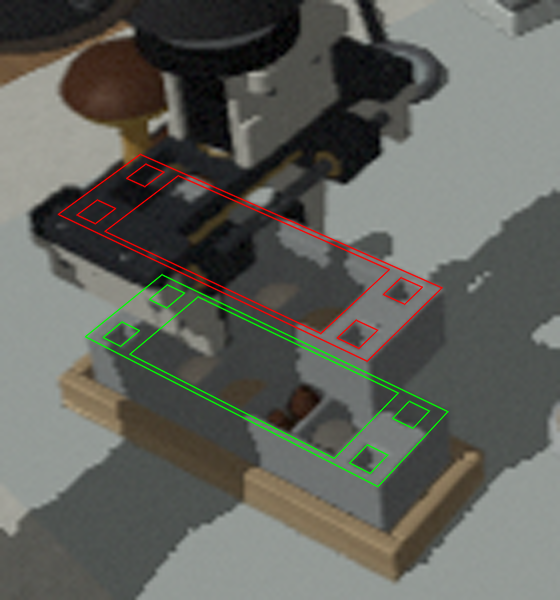

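```bash
python3 - <<'E'
from mv import *
from ov import *
s=snapshot("side");t=snapshot("top")
p=[.5338,.2697,.1083];yaw=12.3
it=[((p[0],p[1],yaw,p[2]+.0154-.028),tray(47),(0,0,255)),((.5342,.2693,12.3),tray(55),(0,255,0))]
for n,i in (("a",it),("b",[])):
    draw(t,i,(105,275,55,35),10,f"pics/p2t{n}.png"); draw(s,i,(200,245,55,60),10,f"pics/p2s{n}.png")
E
cd pics; python3 -c "
import cv2,numpy as np
for k in 'ts': cv2.imwrite(f'p2{k}.png',np.vstack([cv2.imread(f'p2{k}{n}.png') for n in 'ab']) if k=='t' else np.hstack([cv2.resize(cv2.imread(f'p2{k}{n}.png')[:, :400],None,fx=1,fy=1) for n in 'ab']))"
```

```text
(no output)
```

View pics/p2t.png

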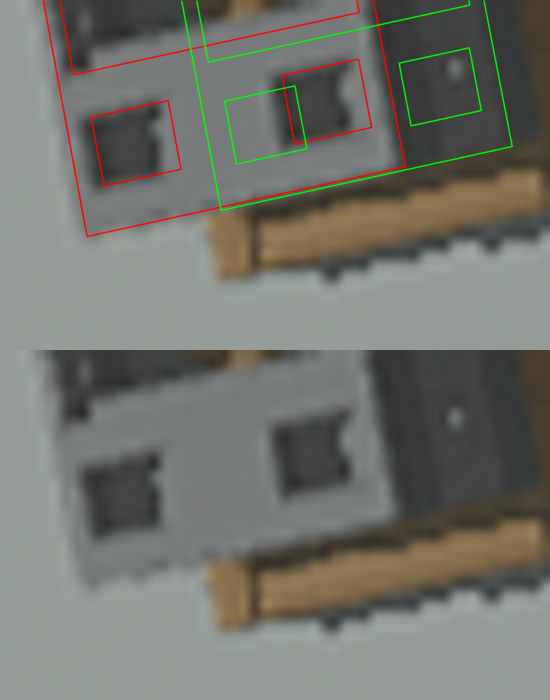

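View pics/p2sa.png

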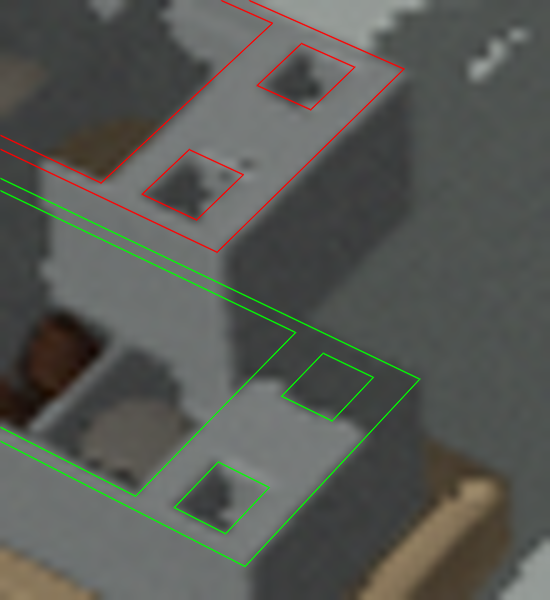

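View pics/p2sb.png

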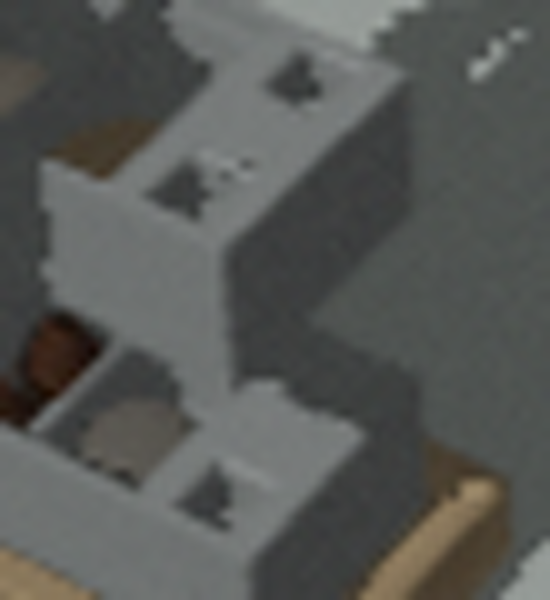

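Run:
```python
from mv import *
o,p,M=cur(); print(p,o["force"],o["opening"]); print(rel([.5342,.2694,.07],102.3))
```

```text
[0.53328445 0.26966083 0.10799302] [-0.23042142 -0.39935302 -4.59352424] 0.05989055133902389
(array([38. , -0.5,  0.8]), array([ 0.  ,  0.04, -0.02]))
```

Request:
carry_out(series=[[[12, -0.5, 0.8, 0, 0, 0], [24, -0.5, 0.8, 0, 0, 0], [32, -0.5, 0.8, 0, 0, 0], [36, -0.5, 0.8, 0, 0, 0], [38, -0.5, 0.8, 0, 0, 0], [38, -0.5, 0.8, 0, 0, 0]]])

```text
clock: 8.55
tool_pos: [0.5341, 0.2692, 0.0696]
orientation: [17.4, 90.0, 29.7]
force: [-0.7, 0.5, -4.0]
opening: 0.06
```

Run:
```python
from mv import *
for i in range(3):
    o,p,M=cur(); print(p,o["force"],o["opening"]);
print(rel([.5342,.2694,.0586],102.3))
```

```text
[0.5341113  0.26922686 0.0695955 ] [-0.66314893  0.4608592  -4.00752853] 0.05998625457295861
[0.5341113  0.26922686 0.0695955 ] [-0.66314893  0.4608592  -4.00752853] 0.05998625457295861
[0.5341113  0.26922686 0.0695955 ] [-0.66314893  0.4608592  -4.00752853] 0.05998625457295861
(array([11. ,  0.1,  0.1]), array([-0.  ,  0.01, -0.  ]))
```

Now creep down in small steps and feel.

Request:
carry_out(series=[[[1, 0, 0, 0, 0, 0], [2, 0, 0, 0, 0, 0], [3, 0, 0, 0, 0, 0], [4, 0, 0, 0, 0, 0], [4, 0, 0, 0, 0, 0]]])

```text
clock: 9.18
tool_pos: [0.5339, 0.2691, 0.0654]
orientation: [-155.1, 90.0, -142.8]
force: [0.3, -0.3, -3.8]
opening: 0.0599
```

Request:
carry_out(series=[[[1, 0, 0, 0, 0, 0], [2, 0, 0, 0, 0, 0], [3, 0, 0, 0, 0, 0], [4, 0, 0, 0, 0, 0], [4, 0, 0, 0, 0, 0]]])

```text
clock: 9.8
tool_pos: [0.534, 0.2691, 0.0614]
orientation: [-146.0, 90.0, -133.7]
force: [-0.1, -0.6, -2.7]
opening: 0.0598
```

Request:
carry_out(series=[[[1, 0, 0, 0, 0, 0], [2, 0, 0, 0, 0, 0], [3, 0, 0, 0, 0, 0], [3, 0, 0, 0, 0, 0]]])

```text
clock: 10.3
tool_pos: [0.534, 0.2692, 0.0586]
orientation: [-24.2, 90.0, -11.9]
force: [-0.9, -0.0, -3.5]
opening: 0.0596
```

Run:
```python
from mv import *
o,p,M=cur(); print(p,o["force"],o["opening"]);
print(rel([.5342,.2694,.0586],102.3))
s=snapshot("side");crop(s,130,180,140,150,4,"pics/q1s.png")
```

```text
[0.53401325 0.26915334 0.05861792] [-0.85534213 -0.03540949 -3.48649031] 0.059556937179464364
(array([0. , 0.2, 0.2]), array([0., 0., 0.]))
```

View pics/q1s.png

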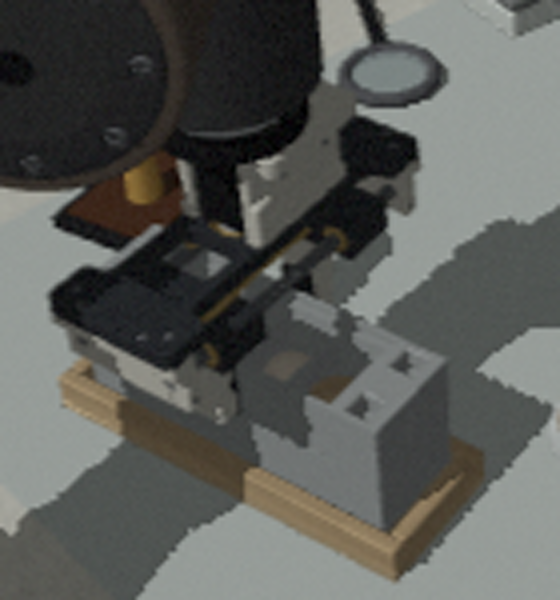

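The side view shows the two trays as one block with no gap (edge near (385,450)); seat with one more mm and release.

Request:
carry_out(series=[[[0.5, 0, 0, 0, 0, 0], [1, 0, 0, 0, 0, 0], [1, 0, 0, 0, 0, 0]]])

```text
clock: 10.72
tool_pos: [0.534, 0.2691, 0.0585]
orientation: [-0.5, 90.0, 11.9]
force: [-4.4, -1.5, 7.2]
opening: 0.0599
```

Request:
carry_out(series=[[[0, 0, 0, 0, 0, 0], [0, 0, 0, 0, 0, 0], [0, 0, 0, 0, 0, 0], [0, 0, 0, 0, 0, 0], [0, 0, 0, 0, 0, 0], [0, 0, 0, 0, 0, 0]]], hand=-1)

```text
clock: 11.48
tool_pos: [0.534, 0.2691, 0.0575]
orientation: [-147.1, 90.0, -134.8]
force: [0.3, 0.5, 0.3]
opening: 0.0875
```

Request:
carry_out(series=[[[-10, 0, 0, 0, 0, 0], [-30, 0, 0, 0, 0, 0], [-60, 0, 0, 0, 0, 0], [-100, 0, 0, 0, 0, 0], [-150, 0, 0, 0, 0, 0], [-160, 0, 0, 0, 0, 0], [-160, 0, 0, 0, 0, 0]]])

```text
clock: 12.35
tool_pos: [0.5342, 0.2694, 0.2187]
orientation: [36.3, 89.9, 48.6]
force: [-1.1, -0.2, -1.1]
opening: 0.0876
```

Run:
```python
from mv import *
o,p,M=cur(); print(p,o["force"],o["opening"],o["joint_pos"]);
print(rel([.483,-.276,.15],106.25))
```

```text
[0.53415319 0.26936493 0.21872492] [-1.12082277 -0.23388279 -1.07777357] 0.08762400565932113 [ 4.54564447e+01  1.36037858e+01 -1.01490023e+01 -7.63815672e-03
 -6.61192413e+01 -1.23159874e+02]
(array([  67.7, -522.1, -166.2]), array([-3.96,  0.11, -0.07]))
```

Request:
carry_out(series=[[[0, -40, -13, 0, 0, 0], [0, -95, -30, -1, 0, 0], [0, -150, -48, -1, 0, 0], [0, -205, -65, -2, 0, 0], [0, -260, -83, -2, 0, 0], [0, -315, -100, -3, 0, 0], [0, -370, -118, -3, 0, 0], [0, -425, -135, -4, 0, 0], [0, -480, -153, -4, 0, 0], [0, -522, -166, -4, 0, 0]]])

```text
clock: 13.6
tool_pos: [0.4816, -0.2781, 0.2159]
orientation: [147.4, 89.8, 163.7]
force: [0.8, 0.2, 1.5]
opening: 0.0877
```

Run:
```python
from mv import *
from ov import *
o,p,M=cur(); print(p,o["force"],o["opening"]);
print(rel([.483,-.276,.10],106.25))
t=snapshot("top");s=snapshot("side")
it=[((.534,.2692,12.3,.038),tray(55),(0,0,255))]
draw(t,it,(80,170,110,150),4,"pics/r1t.png"); draw(s,it,(130,210,140,120),5,"pics/r1s.png")
```

```text
[ 0.48156177 -0.27810659  0.21593454] [0.80054679 0.16699691 1.45542742] 0.08766263284132327
(array([115.9,   1.5,   2.2]), array([-0.02, -0.13, -0.08]))
```

View pics/r1t.png

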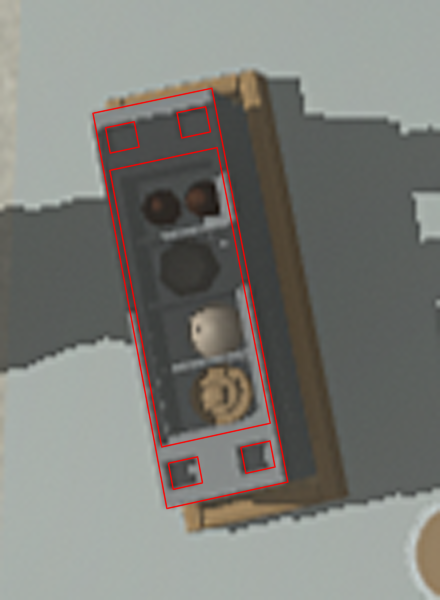

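View pics/r1s.png

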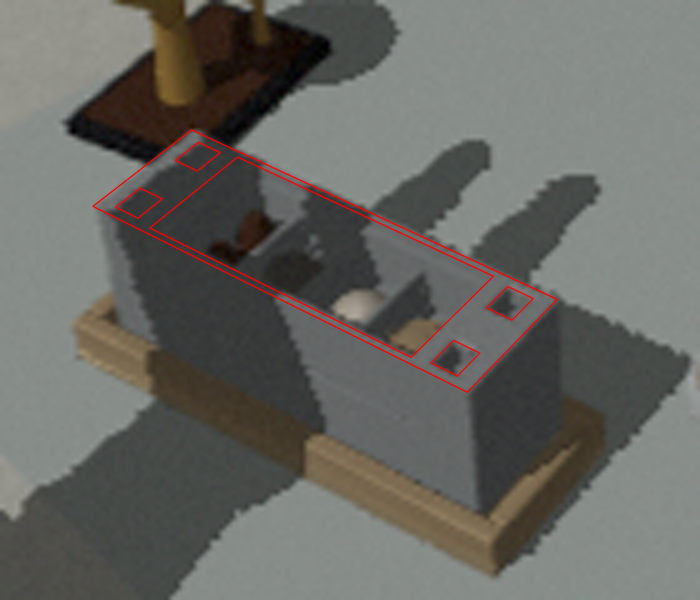

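Request:
carry_out(series=[[[40, 1.5, 2, 0, -0.1, -0.1], [90, 1.5, 2, 0, -0.1, -0.1], [130, 1.5, 2, 0, -0.1, -0.1], [165, 1.5, 2, 0, -0.1, -0.1], [185, 1.5, 2, 0, -0.1, -0.1], [191, 1.5, 2, 0, -0.1, -0.1], [191, 1.5, 2, 0, -0.1, -0.1], [191, 1.5, 2, 0, -0.1, -0.1]]])

```text
clock: 14.7
tool_pos: [0.485, -0.2742, 0.0274]
orientation: [-39.9, 89.8, -23.6]
force: [-0.3, -0.0, 0.2]
opening: 0.088
```

Run:
```python
from mv import *
o,p,M=cur(); print(p,o["force"],o["opening"]);
print(rel([.483,-.276,.010],106.25))
t=snapshot("top");s=snapshot("side")
crop(s,290,120,130,110,6,"pics/l1s.png")
```

```text
[ 0.48503657 -0.27424563  0.02737726] [-0.2810628  -0.00298484  0.21271848] 0.08800122439431175
(array([17.4, -1.1, -2.5]), array([0.06, 0.16, 0.14]))
```

View pics/l1s.png

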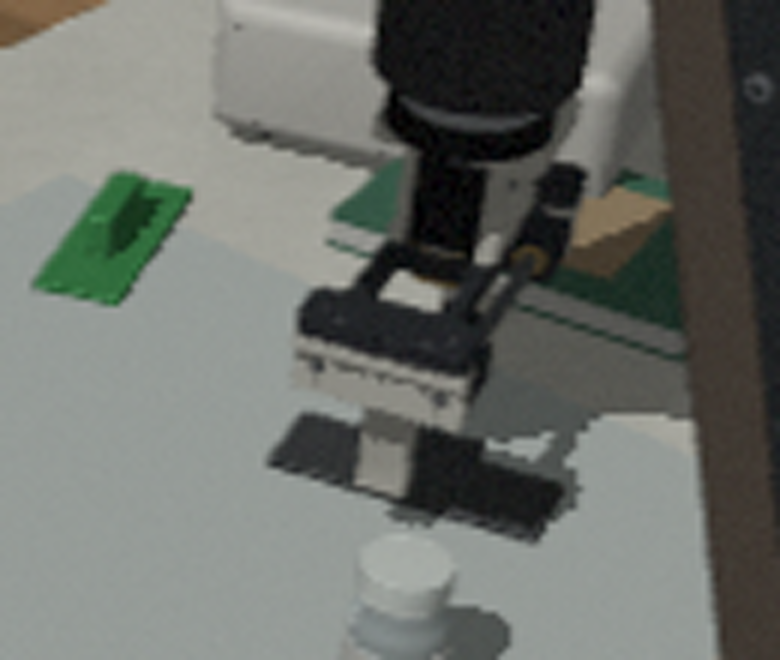

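Fingers straddle the dark lid (near finger at crop (385,455), lid spanning (270,460)–(570,490)). Go down and grip.

Request:
carry_out(series=[[[6, -1, -2.5, 0, 0.2, 0.1], [12, -1, -2.5, 0, 0.2, 0.1], [17, -1, -2.5, 0, 0.2, 0.1], [17, -1, -2.5, 0, 0.2, 0.1], [17, -1, -2.5, 0, 0.2, 0.1]]])

```text
clock: 15.42
tool_pos: [0.4824, -0.2759, 0.0095]
orientation: [179.3, 89.9, -164.4]
force: [-0.5, 0.2, -0.0]
opening: 0.0875
```

Run:
```python
from mv import *
o,p,M=cur(); print(p,o["force"],o["opening"]);
print(rel([.483,-.276,.0095],106.25))
```

```text
[ 0.48244037 -0.27592904  0.00947561] [-0.5347853   0.16808561 -0.04647742] 0.08748184485397044
(array([-0. , -0.2,  0.5]), array([ 0.05, -0.11, -0.  ]))
```

Request:
carry_out(series=[[[0, 0, 0, 0, 0, 0], [0, 0, 0, 0, 0, 0], [0, 0, 0, 0, 0, 0], [0, 0, 0, 0, 0, 0], [0, 0, 0, 0, 0, 0], [0, 0, 0, 0, 0, 0], [0, 0, 0, 0, 0, 0], [0, 0, 0, 0, 0, 0], [0, 0, 0, 0, 0, 0], [0, 0, 0, 0, 0, 0]]], hand=1)

```text
clock: 16.68
tool_pos: [0.4824, -0.2759, 0.0096]
orientation: [-178.3, 89.9, -162.0]
force: [0.7, -0.0, -0.5]
opening: 0.012
```

Run:
```python
from mv import *
o,p,M=cur(); print(p,o["force"],o["opening"]);
print(rel([.483,-.276,.0095],106.25))
```

```text
[ 0.4824361  -0.27594436  0.00955794] [ 0.70801157 -0.0203959  -0.47702697] 0.011992775917182716
(array([ 0.1, -0.2,  0.5]), array([ 0.04, -0.1 ,  0.  ]))
```

Request:
carry_out(series=[[[-10, 0, 0, 0, 0, 0], [-40, 0, 0, 0, 0, 0], [-90, 0, 0, 0, 0, 0], [-140, 0, 0, 0, 0, 0], [-180, 0, 0, 0, 0, 0], [-180, 0, 0, 0, 0, 0]]])

```text
clock: 17.42
tool_pos: [0.4845, -0.2764, 0.1939]
orientation: [-40.8, 89.7, -24.5]
force: [-0.4, 0.5, -0.7]
opening: 0.0119
```

Run:
```python
from mv import *
o,p,M=cur(); print(p,o["force"],o["opening"]);
print(rel([.5335,.2690,.18],102.3))
```

```text
[ 0.48449723 -0.27640421  0.19394965] [-0.39483033  0.48107793 -0.67457886] 0.01194966709933276
(array([ 12.9, 509.7, 200.2]), array([4.02, 0.26, 0.21]))
```

Request:
carry_out(series=[[[0, 35, 14, 0, 0, 0], [0, 85, 33, 1, 0, 0], [0, 140, 55, 1, 0, 0], [0, 195, 77, 2, 0, 0], [0, 250, 98, 2, 0, 0], [0, 305, 120, 3, 0, 0], [0, 360, 141, 3, 0, 0], [0, 415, 163, 4, 0, 0], [0, 465, 183, 4, 0, 0], [0, 510, 200, 4, 0, 0]]])

```text
clock: 18.68
tool_pos: [0.5309, 0.2716, 0.1885]
orientation: [-169.1, 89.8, -156.8]
force: [0.0, -0.1, -0.0]
opening: 0.0122
```

Run:
```python
from mv import *
o,p,M=cur(); print(p,o["force"],o["opening"]);
print(rel([.5335,.2690,.13],102.3))
```

```text
[0.53088761 0.27156083 0.18853914] [ 0.01977135 -0.10731412 -0.03712593] 0.01215030446300426
(array([58.5, -3. ,  2.2]), array([ 0.03, -0.17,  0.03]))
```

Request:
carry_out(series=[[[15, -3, 2, 0, -0.1, 0], [30, -3, 2, 0, -0.1, 0], [45, -3, 2, 0, -0.1, 0], [55, -3, 2, 0, -0.1, 0], [58, -3, 2, 0, -0.1, 0], [58, -3, 2, 0, -0.1, 0], [58, -3, 2, 0, -0.1, 0]]])

```text
clock: 19.55
tool_pos: [0.5344, 0.2674, 0.1318]
orientation: [17.5, 89.9, 29.8]
force: [-0.9, -0.1, -1.1]
opening: 0.0118
```

Run:
```python
from mv import *
from ov import *
o,p,M=cur(); print(p,o["force"],o["opening"]);
print(rel([.5335,.2690,.10],102.3))
yaw=np.degrees(np.arctan2(M[1,1],M[0,1]))-90; print(yaw)
ex=np.array([np.cos(np.radians(yaw)),np.sin(np.radians(yaw))])*.0006
t=snapshot("top");s=snapshot("side")
lid=[rect(68,25,5),rect(68,25,0),rect(30,6,29)]
it=[((.534,.2692,12.3,.038),tray(55),(0,0,255)),((p[0]+ex[0],p[1]+ex[1],yaw,p[2]-.0095),lid,(0,255,0))]
draw(t,it,(70,170,115,140),5,"pics/m1t.png"); draw(s,it,(130,190,140,110),5.5,"pics/m1s.png")
draw(s,[],(130,190,140,110),5.5,"pics/m1sb.png")
```

```text
[0.53439304 0.26741995 0.13181039] [-0.88294253 -0.14708336 -1.06384002] 0.011779099695719436
(array([31.8,  1.7, -0.6]), array([-0.01,  0.05, -0.02]))
12.293522278748469
```

View pics/m1t.png

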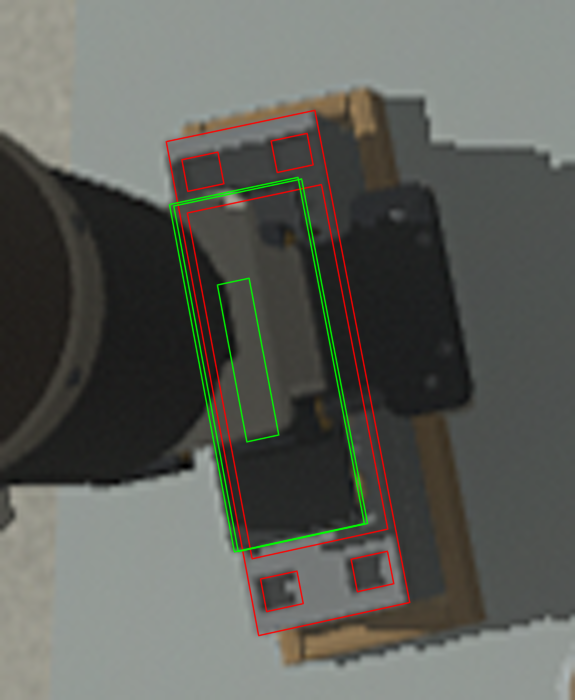

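View pics/m1s.png

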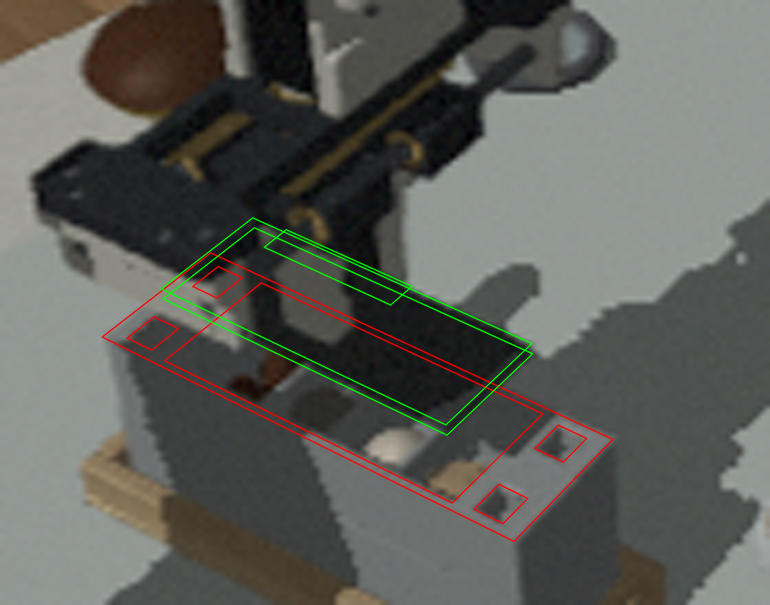

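View pics/m1sb.png

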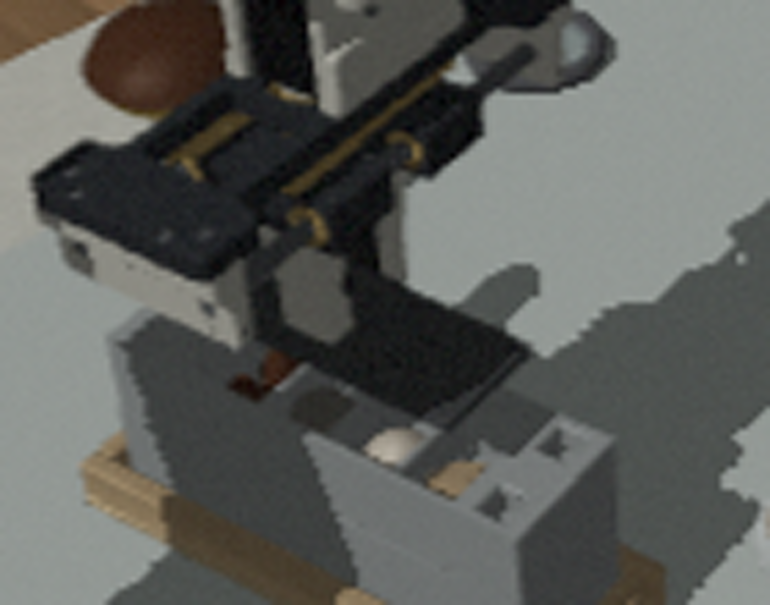

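Run:
```python
from mv import *
from ov import *
o,p,M=cur(); print(p); yaw=12.29
ex=np.array([np.cos(np.radians(yaw)),np.sin(np.radians(yaw))])*.0006
t=snapshot("top");s=snapshot("side")
for q in (t,s): q["color"]=cv2.convertScaleAbs(q["color"],alpha=2.2)
lid=[rect(68,25,5),rect(68,25,0),rect(30,6,29)]
it=[((.534,.2692,12.3,.038),tray(55),(0,0,255)),((p[0]+ex[0],p[1]+ex[1],yaw,p[2]-.0095),lid,(0,255,0))]
draw(s,it,(185,235,50,50),12,"pics/m2s.png");draw(s,[],(185,235,50,50),12,"pics/m2sb.png")
draw(t,it,(105,255,50,45),12,"pics/m2t.png");draw(t,[],(105,255,50,45),12,"pics/m2tb.png")
```

```text
[0.53428332 0.26744037 0.13172507]
```

View pics/m2s.png

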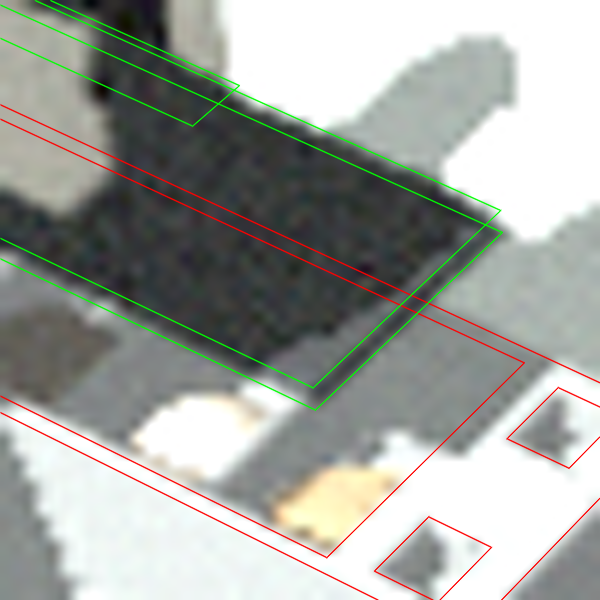

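View pics/m2t.png

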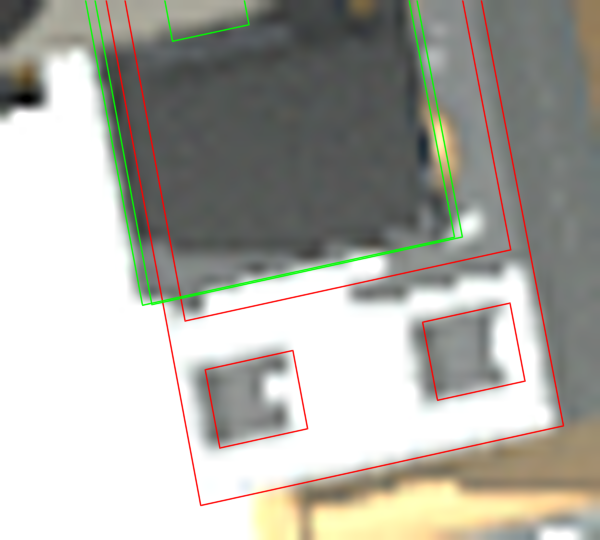

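The grey wedge past the dark area is lid surface in sunlight, outside the gripper's shadow. The green lid outline fits the image to about 1 px: −x end at (145,303)–(460,237) in the top crop and (500,230)–(315,405) in the side crop. Descend to just above the rim.

Request:
carry_out(series=[[[8, 1.7, -0.5, 0, 0, 0], [16, 1.7, -0.5, 0, 0, 0], [22, 1.7, -0.5, 0, 0, 0], [25, 1.7, -0.5, 0, 0, 0], [25, 1.7, -0.5, 0, 0, 0], [25, 1.7, -0.5, 0, 0, 0]]])

```text
clock: 20.5
tool_pos: [0.5334, 0.2689, 0.1064]
orientation: [-3.7, 90.0, 8.6]
force: [-0.4, 0.0, -0.9]
opening: 0.012
```

Run:
```python
from mv import *
from ov import *
o,p,M=cur(); print(p,o["force"]); yaw=np.degrees(np.arctan2(M[1,1],M[0,1]))-90;print(yaw,rel([.5335,.2690,.0975],102.3))
ex=np.array([np.cos(np.radians(yaw)),np.sin(np.radians(yaw))])*.0006
t=snapshot("top");s=snapshot("side")
for q in (t,s): q["color"]=cv2.convertScaleAbs(q["color"],alpha=2.2)
lid=[rect(68,25,5),rect(68,25,0)]
it=[((.534,.2692,12.3,.038),tray(55),(0,0,255)),((p[0]+ex[0],p[1]+ex[1],yaw,p[2]-.0095),lid,(0,255,0))]
draw(s,it,(185,235,60,60),10,"pics/m3s.png");draw(s,[],(185,235,60,60),10,"pics/m3sb.png")
```

```text
[0.53339859 0.26890612 0.10641471] [-0.36679748  0.03895892 -0.88548138]
12.297254508613221 (array([8.9, 0.1, 0.1]), array([-0.  ,  0.02,  0.  ]))
```

View pics/m3s.png

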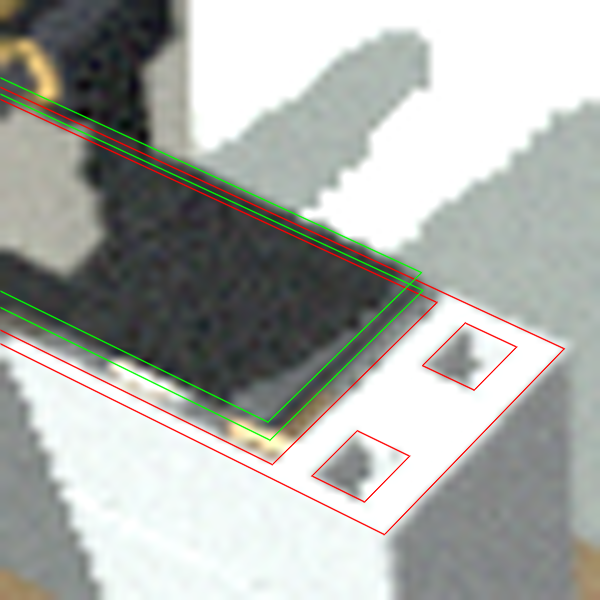

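View pics/m3sb.png

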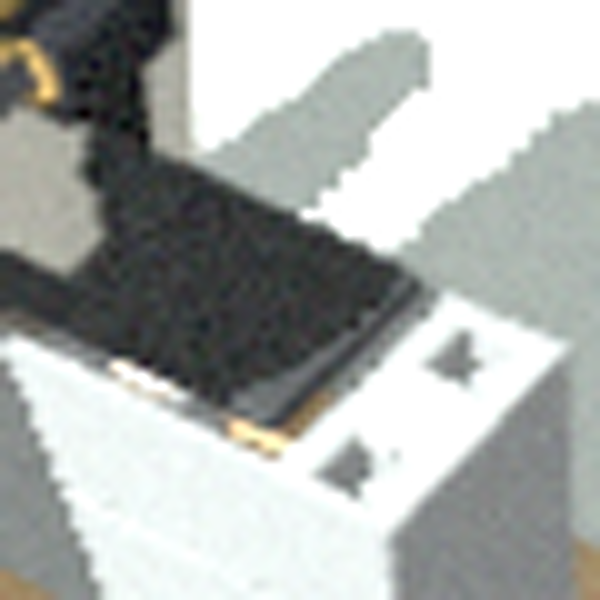

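Confirmed: lid end lies parallel to and inside the recess end. Creep down.

Request:
carry_out(series=[[[2, 0, 0, 0, 0, 0], [4, 0, 0, 0, 0, 0], [5, 0, 0, 0, 0, 0], [6, 0, 0, 0, 0, 0], [6, 0, 0, 0, 0, 0]]])

```text
clock: 21.22
tool_pos: [0.5332, 0.2688, 0.1001]
orientation: [-124.6, 90.0, -112.3]
force: [-0.7, -0.1, -0.6]
opening: 0.0115
```

Request:
carry_out(series=[[[1, 0, 0, 0, 0, 0], [2, 0, 0, 0, 0, 0], [3, 0, 0, 0, 0, 0], [3, 0, 0, 0, 0, 0], [3, 0, 0, 0, 0, 0]]])

```text
clock: 21.85
tool_pos: [0.5333, 0.2688, 0.0975]
orientation: [-12.9, 90.0, -0.6]
force: [-2.2, -1.2, 3.7]
opening: 0.0117
```

Contact right at the ledge height (lid underside 88 mm). Release and withdraw.

Request:
carry_out(series=[[[0, 0, 0, 0, 0, 0], [0, 0, 0, 0, 0, 0], [0, 0, 0, 0, 0, 0], [0, 0, 0, 0, 0, 0], [0, 0, 0, 0, 0, 0], [0, 0, 0, 0, 0, 0]]], hand=-1)

```text
clock: 22.6
tool_pos: [0.5332, 0.2688, 0.0972]
orientation: [-102.9, 90.0, -90.6]
force: [-0.9, 0.0, 0.1]
opening: 0.0663
```

Request:
carry_out(series=[[[-8, 0, 0, 0, 0, 0], [-25, 0, 0, 0, 0, 0], [-60, 0, 0, 0, 0, 0], [-110, 0, 0, 0, 0, 0], [-110, -60, -20, 0, 0, 0], [-110, -120, -40, 0, 0, 0], [-110, -180, -60, 0, 0, 0], [-110, -240, -80, 0, 0, 0], [-110, -240, -80, 0, 0, 0], [-110, -240, -80, 0, 0, 0]]])

```text
clock: 23.85
tool_pos: [0.5066, 0.0171, 0.2085]
orientation: [5.2, 89.9, 17.4]
force: [0.3, 1.2, 0.3]
opening: 0.0879
```

Run:
```python
from mv import *
from ov import *
o,p,M=cur(); print(p,o["force"],o["opening"])
t=snapshot("top");s=snapshot("side")
cv2.imwrite("pics/e_t.png",t["color"][:,:,::-1])
lid=[rect(68,25,5),rect(30,6,29)]
it=[((.534,.2692,12.3,.038),tray(55),(0,0,255)),((.534,.269,12.3,.088),lid,(0,255,0))]
draw(t,it,(80,170,100,140),5,"pics/e1t.png"); draw(s,[],(130,210,140,120),5.5,"pics/e1s.png")
```

```text
[0.50656413 0.01706206 0.20849303] [0.25700728 1.17047477 0.32784738] 0.08785080377558026
```

View pics/e_t.png

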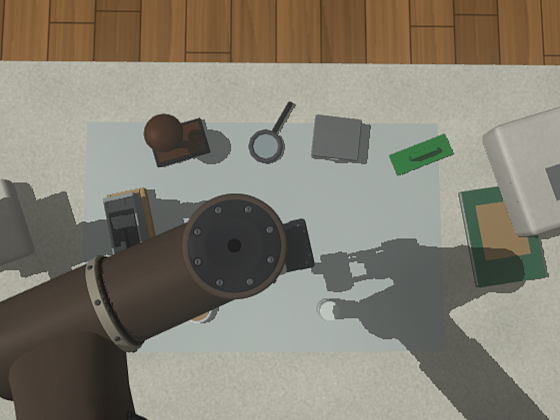

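View pics/e1t.png

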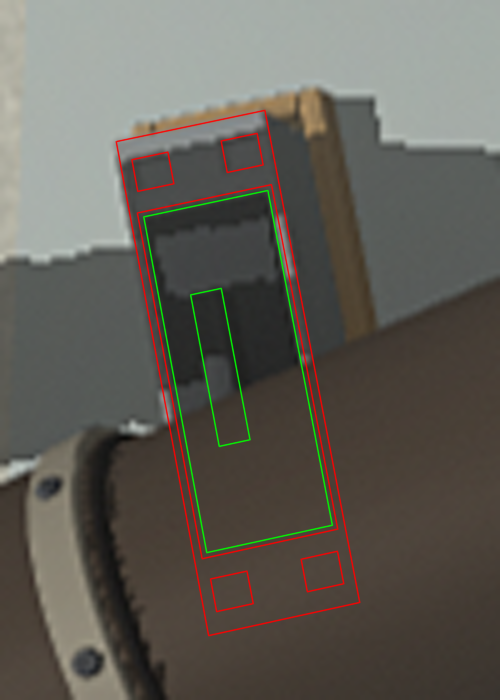

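View pics/e1s.png

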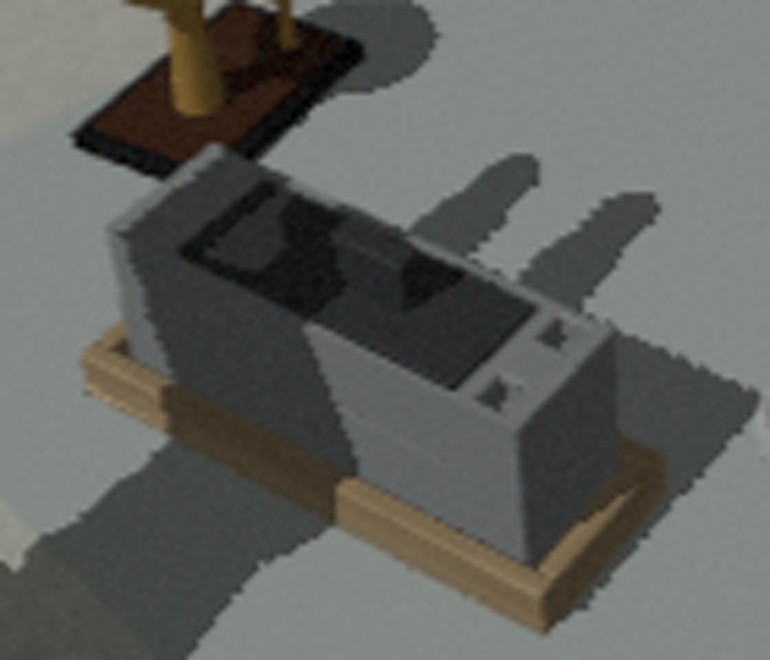

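The side view shows the lid flush in the recess with its end at (450,385)–(540,310) parallel to the rim, and only a fine seam between the level trays. In the top view, the bystanders it shows are where they began. The hand is open and clear, so I'll hand in.

```bash
python3 -c "
from plant import *
print(get_obs()['clock'],get_obs()['force']);print(close_job())"
```

```text
23.95 [-0.25680322  0.23695779 -0.48624366]
the job is handed in; nothing more can be done
None
```

I stacked the loose tray on the bottom tray, laid the dark lid in its recess, let go of both and handed the job in at about 24 s. The hand-in itself gives no verdict.

**Tray:** The pins entered the sockets without resistance. First contact came at a tray centre of about 74 mm, which is the home height, with only about 11 N of contact. The last side view shows it level, with just a fine seam between the trays.

**Lid:** It met the ledge at 88 mm, as it should, with about 4 N. The last side view shows it flush and parallel to the rim.

**Other things:** The mushroom, lens, slide box and green look-alike had not visibly moved in the last top view. The arm partly hid the petri dish and the jar was in its shadow, so I did not check those two as closely. The gripper never came near either.

**Measurements:** None of the checks failed. The two cameras disagreed by 1 to 2 mm, within their calibration, so I used the mean. The carrier's own corners fitted less well, by up to 2 px, so the tray's offset along the carrier (about −2 mm) is only rough, but well inside the 10 mm limit.

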